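Call the apprentice and point out the next pipe blank and its vice

TASK

Call the apprentice by pressing the red button right down and letting it go, then show the next job by pointing only: point the fingers down at the dark brown blank on the green board, fingertips about two centimetres above the middle of its block, and stay there for two seconds, then point in the same way at the empty vice, over the middle of the gap between its jaws, for two seconds and finish still pointing there. Do not touch, move or pick up any blank, vice or other loose thing on the bench, and do not point at, or pass low over, the other two blanks or the vice that already holds one.

Things in the scene. Friction and masses are not known exactly. Their poses are not given: they have to be found in the camera images.
- call (a joint): press depth of the red call button, m: 0 at rest, 0.006 fully down; a spring pushes it back up, starting at 1.5 N, and 5 N takes it fully down. It moves straight down.
- call_top (a point): centre of the top of the red button cap (36 mm across) (it moves with the cap): 22 mm above the bench at rest. The round grey housing under it is fixed to the bench, 52 mm across and 12 mm high.
- board: green board fixed to the bench, 130 (its x) x 280 (y) x 12 mm thick, the three loose blanks lie on it side by side along its y. Origin: centre of its underside.
- blank_dark: wooden pipe blank: a block 50 (its x) x 42 (y) x 40 mm high with a stub shank 30 x 22 x 22 mm low on its +x side; loose, about 70 g, lying on the green board. Dark brown, nearly black: the one to point at. Origin: centre of the block's underside.
- blank_dark_top (a point): centre of the top face of the dark brown blank's block, 40 mm above the board; z up
- blank_pale: wooden pipe blank: a block 50 (its x) x 42 (y) x 40 mm high with a stub shank 30 x 22 x 22 mm low on its +x side; loose, about 70 g, lying on the green board. Pale yellowish wood. Origin: centre of the block's underside.
- blank_pale_top (a point): centre of the top face of the pale blank's block; z up
- blank_red: wooden pipe blank: a block 50 (its x) x 42 (y) x 40 mm high with a stub shank 30 x 22 x 22 mm low on its +x side; loose, about 70 g, lying on the green board. Stained red. Origin: centre of the block's underside.
- blank_red_top (a point): centre of the top face of the red blank's block; z up
- vice_empty: blue vice, fixed to the bench: base 130 (its x) x 86 (y) mm and 16 mm thick, two upright blue jaws with steel faces, 76 mm wide along y, tops 60 mm above the bench, 45 mm clear gap along x between the faces; screw and cross handle stick out 107 mm to its +x side, lower than the jaws. Origin: centre of its underside. Nothing between its jaws: the one to point at.
- vice_empty_top (a point): middle of the empty vice's jaw gap at the height of the jaw tops, 60 mm above the bench; z up
- vice_busy: blue vice, fixed to the bench: base 130 (its x) x 86 (y) mm and 16 mm thick, two upright blue jaws with steel faces, 76 mm wide along y, tops 60 mm above the bench, 45 mm clear gap along x between the faces; screw and cross handle stick out 107 mm to its +x side, lower than the jaws. Origin: centre of its underside. Holds a pale block that rises 10 mm above its jaws: not to be pointed at.
- vice_busy_top (a point): centre of the top face of the block held in the other vice, 70 mm above the bench; z up
- tin: loose flat round tin, red with a lighter lid, 84 mm across, 32 mm high; leave alone. Origin: centre of its underside.
- driver: loose red-handled screwdriver, about 200 mm long, lying on the bench along its x; leave alone.
- mug: loose white mug, 76 mm across, 85 mm high, handle at its +y; leave alone. Origin: centre of its underside.
- pipe: loose finished tobacco pipe, reddish brown bowl 34 mm across and high, black stem along its +x to 125 mm; leave alone. Origin: centre of the bowl's underside.
There are look-alikes about, which are no part of the job. Leave any yellow look-alike of the blank_dark alone. Of the things shaped like the part that bears call, the grey one is meant.

How it is judged:
On the way, in this order (a step that is already met when the one before it is completed fails the run):
1. the red call button is pressed right down (value of joint call above 0.0045 m), for 0.05 s.
2. the fingers point down at the dark blank, just above the middle of its block, for a second and a half (horizontal distance between the grasp point and blank_dark_top below 0.02 m and z of the grasp point in the frame of blank_dark_top between 0.012 and 0.075 m and angle between the grasp point's own z axis and vertical above 2.3 rad and value of joint call below 0.0015 m), for 1.5 s.
3. the fingers point down at the empty vice, just above the middle of its jaw gap, for a second and a half (horizontal distance between the grasp point and vice_empty_top below 0.02 m and z of the grasp point in the frame of vice_empty_top between 0.012 and 0.075 m and angle between the grasp point's own z axis and vertical above 2.3 rad), for 1.5 s.
At the end, for the whole second after the job is handed in: The tool still points down (within 48 degrees) at the empty vice: TCP within 20 mm sideways of the middle of the jaw gap and 12 to 75 mm above the jaw tops, the button up again, the blanks within 10 mm and the other loose things within 30 mm of their starts (all of step 3 and value of joint call below 0.0015 m and distance of each of blank_dark, blank_pale, blank_red from where it was at the start of the episode below 0.01 m and distance of each of tin, driver, mug, pipe from where it was at the start of the episode below 0.03 m); the robot touches nothing.
It fails at once if a blank or a vice is touched (contact force between any of the fingers, the arm and blank_dark above 0.3 N or contact force between any of the fingers, the arm and blank_pale above 0.3 N or contact force between any of the fingers, the arm and blank_red above 0.3 N or contact force between any of the fingers, the arm and vice_empty above 0.3 N or contact force between any of the fingers, the arm and vice_busy above 0.3 N).
It fails at once if a blank is moved more than 10 mm (or lifted) (distance of any of blank_dark, blank_pale, blank_red from where it was at the start of the episode above 0.01 m).
It fails at once if another loose thing is touched (contact force between any of the fingers, the arm and tin above 0.5 N or contact force between any of the fingers, the arm and driver above 0.5 N or contact force between any of the fingers, the arm and mug above 0.5 N or contact force between any of the fingers, the arm and pipe above 0.5 N).
It fails at once if another loose thing is moved more than 30 mm (distance of any of tin, driver, mug, pipe from where it was at the start of the episode above 0.03 m).
It fails at once if the tool points at a wrong blank or the occupied vice (tool point within 20 mm sideways and less than 60 mm above its top) ((horizontal distance between the grasp point and blank_pale_top below 0.02 m and z of the grasp point in the frame of blank_pale_top between -0.05 and 0.06 m) or (horizontal distance between the grasp point and blank_red_top below 0.02 m and z of the grasp point in the frame of blank_red_top between -0.05 and 0.06 m) or (horizontal distance between the grasp point and vice_busy_top below 0.02 m and z of the grasp point in the frame of vice_busy_top between -0.05 and 0.06 m)).
It also fails if it takes over 51 s, if anything falls off the work surface, if the arm or the gripper's body presses on something with over 40 N, if the wrist force passes 120 N, or if a joint passes its speed limit or range.

ROBOT

A 6-joint arm with a two-finger parallel gripper is mounted at the origin on the work surface. World frame = base frame: x ahead of the robot, y to its left, z up, the work surface at z = 0. Lengths are in m, angles in rad, forces in N, time in s.
With the tool pointing down it reaches from about 0.35 to 0.975 m from the base axis. Payload 4.9 kg.
Tool frame: the origin (TCP) lies between the finger pads, 19 mm behind the fingertips; this is the grasp point; z points along the fingers, y is the line along which they close (so a half turn about z gives the same grasp; the last joint's range is limited). The gripper opens to 85 mm and grips with 20 to 120 N. Pads are 22 mm wide; open, the fingers measure 114 mm over their backs; the gripper's body (76 mm by 85 mm) begins 54 mm behind the grasp point. The pads swing forward as they close: fully open they stand 13 mm farther back than shut.
Start: joints at [-1.269, 0.053, 1.613, -0, 1.476, -0.119], TCP at [0.255, -0.57, 0.25] pointing down, gripper open.
Joint ranges: [-3.01, 3.01], [-1.01, 2.22], [0.06, 2.58], [-1.02, 4.17], [0.09, 2.62], [-3.14, 3.14]. Speed limits (rad/s): [2.57, 2.57, 3.14, 3.14, 3.14, 3.14].

INTERFACE

Orientations are given as a unit quaternion [w, x, y, z].
In Python, from plant import manip gives the robot as it stands.
- The arm moves only by the tool send_rows, never from a script. Its argument "increments" is a list of rows, each an object of numbers: "claw": the closure, from -1 (fully open) to 1 (shut); "dx", "dy", "dz": the shift along the tool's x, y, z in units of 0.5 m (1.0 is 0.5 m); "yaw": the turn about the tool's z in units of 1.5 rad (1.0 is 1.5 rad). A call has 1 to 20 rows; each row is the pose to reach, as a shift and turn from the pose commanded when the call began, along the tool's axes at that moment; what a row does not reach only later rows make up. A row lasts 1/8 s, in which the tool goes at most 62.5 mm and 10.7 degrees, less where a joint would pass 70% of its speed; a pose out of reach is approached as far as the arm can. A call with a number of a shift or a turn outside -1 to 1 is refused whole. A call with a gripper value outside its range is refused whole. The fingers move at their own pace and stop on an object; the grip force is fixed at half the most. Time passes only in rows, so rows that repeat a pose let the fingers close. It gives the time, the measured TCP pose, the force, the opening and the grip force at its end, in the units of the state.
- manip.state(): the state, without advancing time (a new reading comes with each control period).
- manip.grab_frame(name): name is "side" or "top"; returns the picture (384x512x3 uint8, red, green, blue); there is no depth.
- manip.camera_params(name): a dict with "camera_matrix" (3x3 intrinsics, pixels), "extrinsics" (4x4, takes a point from world to camera coordinates). Camera axes: x right, y down, z forward; pixel columns grow to the right and rows downward; lengths in m; the calibration is good to about 2 mm. A picture is of the moment at which its call begins. camera_params takes no time and is no camera call.
- manip.job_done(): hands the job in; it is judged then, once.
The state is a dict: "time": time; "joint_pos": joint angles; "joint_vel": joint speeds; "joint_efforts": joint torques, N m; "tool_pos": TCP position; "tool_rot": TCP orientation; "contact_force": force on the tool from outside, world axes, zero at the start; "ft_torque": the same for the moment, N m; "gripper_width": opening from 0.0 (shut) to 1.0 (fully open); "grasp_force": force on a finger pad.
Only numpy, scipy, OpenCV 4.12 (cv2) and the standard library are available. Lean on these libraries where they do the work, as an engineer would, in place of code of your own. Each camera call takes 0.05 s, during which the arm holds its last target. There are 200 camera calls.

## Working session

There is one attempt and no reset: what is moved stays moved. The work goes in short steps, Python scripts to look and compute and a tool call to move; the robot and the scene stay as the last step left them, time stands still between calls to the robot, and variables do not carry over. Pictures are saved under pics/ and viewed, at most 10 in all, crops included, and the job is handed in when it is done.

Besides the shell and the picture viewer there is one more tool, called after ">>>" in YAML: its name, and indented under it one key for each argument. send_rows: Moves the arm, as the interface text tells. Shifts and turns lie within -1 to 1; 1 stands for 0.5 m of shift or 1.5 rad of turn. Its arguments: {"type":"object","properties":{"increments":{"type":"array","items":{"type":"object","properties":{"claw":{"type":"number"},"dx":{"type":"number"},"dy":{"type":"number"},"dz":{"type":"number"},"yaw":{"type":"number"}}}}},"required":["increments"]}

```bash
mkdir -p pics
python3 - <<'E'
from plant import manip
import cv2,numpy as np
for n in("top","side"):
    cv2.imwrite(f"pics/{n}0.png",manip.grab_frame(n)[:,:,::-1]); p=manip.camera_params(n); print(n,np.round(p["camera_matrix"],1).tolist(),np.round(p["extrinsics"],3).tolist())
s=manip.state();print(s["time"],s["tool_pos"],s["tool_rot"],s["gripper_width"])
E
```

```text
top [[493.5, 0.0, 252.6], [0.0, 493.5, 195.9], [0.0, 0.0, 1.0]] [[-0.019, -1.0, -0.01, 0.046], [-0.994, 0.02, -0.111, 0.579], [0.111, 0.007, -0.994, 1.431], [0.0, 0.0, 0.0, 1.0]]
side [[478.4, 0.0, 257.5], [0.0, 478.4, 183.1], [0.0, 0.0, 1.0]] [[-0.803, -0.596, -0.007, 0.489], [-0.453, 0.617, -0.644, 0.268], [0.388, -0.514, -0.765, 1.349], [0.0, 0.0, 0.0, 1.0]]
0.1 [ 0.25514478 -0.56996672  0.24889353] [-9.27973147e-04  9.77951922e-01  2.08828095e-01 -6.96496410e-05] 0.9981183513913797
```

View pics/top0.png

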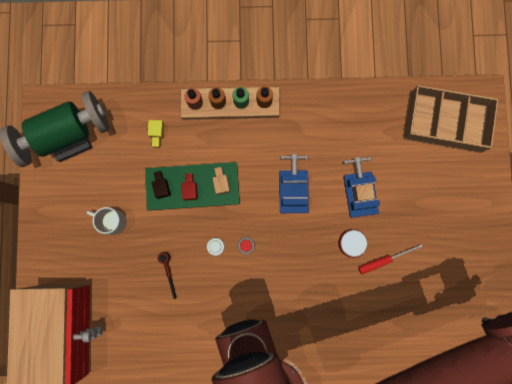

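View pics/side0.png

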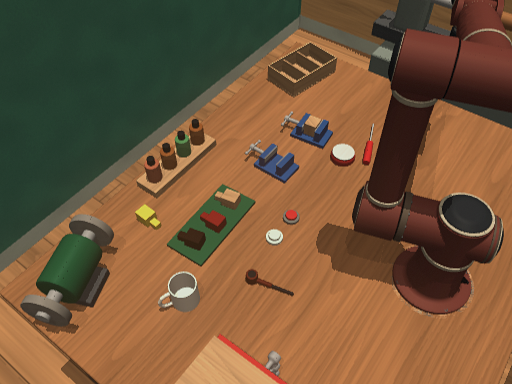

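Top view candidates:
- Button: red cap on grey at (246,246), white look-alike at (215,247). I choose the red one.
- Blank: dark (161,185), red (190,187), pale (220,181), yellow look-alike (155,130). I choose the dark one.
- Vice: empty (294,190), busy (362,195). I choose the empty one.

The tin is at (354,243) and the arm starts to the right. I'll check the choices in a close crop.

```bash
cat > h.py <<'E'
from plant import manip
import numpy as np
def ray(n,uv,z):
    p=manip.camera_params(n);K=np.array(p["camera_matrix"]);T=np.array(p["extrinsics"]);R,t=T[:3,:3],T[:3,3]
    c=-R.T@t; d=R.T@np.linalg.inv(K)@[*uv,1]
    return (c+d*(z-c[2])/d[2])[:2]
E
python3 - <<'E'
import cv2
t=cv2.imread("pics/top0.png")[145:265,140:320]; s=cv2.imread("pics/side0.png")[130:265,160:310]
cv2.imwrite("pics/cropt.png",cv2.resize(t,None,fx=4.4,fy=4.4,interpolation=cv2.INTER_CUBIC))
cv2.imwrite("pics/crops.png",cv2.resize(s,None,fx=4.4,fy=4.4,interpolation=cv2.INTER_CUBIC))
E
```

```text
(no output)
```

View pics/cropt.png

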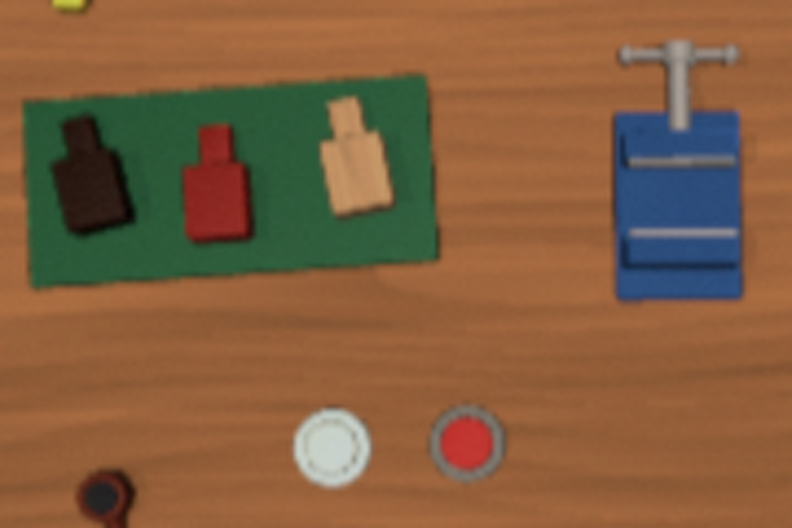

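View pics/crops.png

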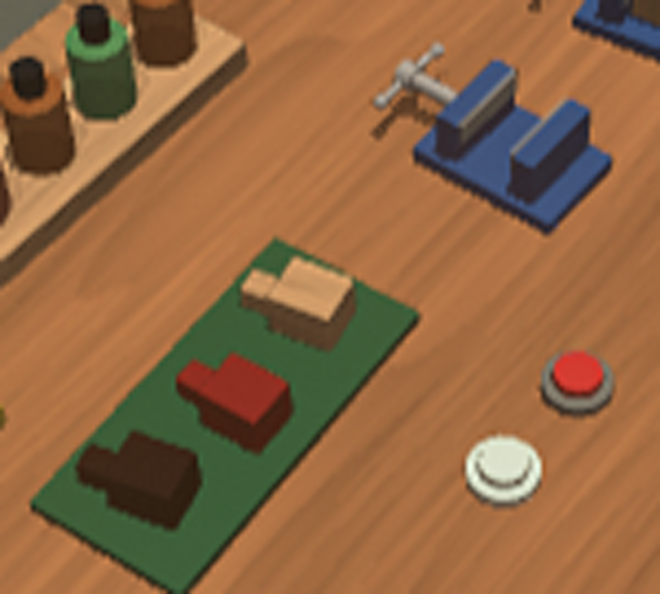

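The top crop shows the red cap on grey at (466,443), the white one at (332,447), the dark block's top at about (93,192) and the empty vice gap at about (682,196). The side crop agrees: cap (578,373), dark top (156,466), gap (513,113).

Run:
```python
from h import *
f=lambda c,o:(np.array(c)+.5)/4.4-.5+np.array(o)
T=(140,145);S=(160,130)
for n,a,b,z in [("btn",(466,443),(578,373),.022),("white",(332,447),(503,460),.022),("dark",(93,192),(156,466),.052),("red",(216,203),(244,384),.052),("pale",(357,175),(318,289),.052),("gap",(682,196),(513,113),.06)]:
    print(n,ray("top",f(a,T),z).round(4),ray("side",f(b,S),z).round(4))
for n,uv,z in [("busy",(365,192),.07),("tin",(354,243),.03),("mug",(109,220),.085),("pipe",(164,258),.03)]: print(n,ray("top",uv,z).round(3))
from scipy.spatial.transform import Rotation as R
q=manip.state()["tool_rot"];print(R.from_quat(np.r_[q[1:],q[0]]).as_matrix().round(4))
```

```text
btn [0.4342 0.0579] [0.434  0.0624]
white [0.4332 0.148 ] [0.4341 0.1527]
dark [0.6052 0.3031] [0.6039 0.3085]
red [0.5961 0.221 ] [0.5999 0.2231]
pale [0.613  0.1268] [0.6109 0.1289]
gap [ 0.5935 -0.0887] [ 0.5939 -0.0847]
busy [ 0.58 -0.29]
tin [ 0.435 -0.26 ]
mug [0.513 0.444]
pipe [0.402 0.298]
[[ 9.128e-01  4.084e-01 -5.000e-04]
 [ 4.084e-01 -9.128e-01  1.800e-03]
 [ 3.000e-04 -1.800e-03 -1.000e+00]]
```

>>> send_rows:
  increments:
    - {"dx": 0.1,"dy": -0.12,"claw": 1}
    - {"dx": 0.2,"dy": -0.24,"claw": 1}
    - {"dx": 0.3,"dy": -0.36,"claw": 1}
    - {"dx": 0.4,"dy": -0.48,"claw": 1}
    - {"dx": 0.5,"dy": -0.6,"claw": 1}
    - {"dx": 0.6,"dy": -0.72,"claw": 1}
    - {"dx": 0.7,"dy": -0.83,"claw": 1}
    - {"dx": 0.78,"dy": -0.93,"claw": 1}
    - {"dx": 0.82,"dy": -0.98,"claw": 1}
    - {"dx": 0.84,"dy": -1.0,"claw": 1}
    - {"dx": 0.84,"dy": -1.0,"claw": 1}
    - {"dx": 0.84,"dy": -1.0,"claw": 1}
    - {"dx": 0.84,"dy": -1.0,"claw": 1}
    - {"dx": 0.84,"dy": -1.0,"claw": 1}

```text
invalid input
```

>>> send_rows:
  increments:
    - {"dx": 0.1,"dy": -0.12,"dz": 0,"yaw": 0,"claw": 1}
    - {"dx": 0.2,"dy": -0.24,"dz": 0,"yaw": 0,"claw": 1}
    - {"dx": 0.3,"dy": -0.36,"dz": 0,"yaw": 0,"claw": 1}
    - {"dx": 0.4,"dy": -0.48,"dz": 0,"yaw": 0,"claw": 1}
    - {"dx": 0.5,"dy": -0.6,"dz": 0,"yaw": 0,"claw": 1}
    - {"dx": 0.6,"dy": -0.72,"dz": 0,"yaw": 0,"claw": 1}
    - {"dx": 0.7,"dy": -0.83,"dz": 0,"yaw": 0,"claw": 1}
    - {"dx": 0.78,"dy": -0.93,"dz": 0,"yaw": 0,"claw": 1}
    - {"dx": 0.82,"dy": -0.98,"dz": 0,"yaw": 0,"claw": 1}
    - {"dx": 0.84,"dy": -0.99,"dz": 0,"yaw": 0,"claw": 1}
    - {"dx": 0.84,"dy": -0.99,"dz": 0,"yaw": 0,"claw": 1}
    - {"dx": 0.84,"dy": -0.99,"dz": 0,"yaw": 0,"claw": 1}
    - {"dx": 0.84,"dy": -0.99,"dz": 0,"yaw": 0,"claw": 1}
    - {"dx": 0.84,"dy": -0.99,"dz": 0,"yaw": 0,"claw": 1}

```text
time: 1.85
tool_pos: [0.4363, 0.0519, 0.2499]
tool_rot: [0.0, 0.978, 0.208, -0.0]
contact_force: [-0.2, -0.8, -0.1]
gripper_width: 0.004
grasp_force: 0.0
```

```bash
cat >> h.py <<'E'
from scipy.spatial.transform import Rotation as Ro
def go(g):
    s=manip.state();q=s["tool_rot"];M=Ro.from_quat(np.r_[q[1:],q[0]]).as_matrix()
    print(s["time"],s["tool_pos"].round(4),"F",np.round(s["contact_force"],2),"w",round(s["gripper_width"],3),"q6",np.round(s["joint_pos"],2)); print("shift units",(M.T@(np.array(g)-s["tool_pos"])/.5).round(4)); print(M.round(3).tolist())
E
python3 -c "
from h import *
go([.434,.060,.07])"
```

```text
1.85 [0.4363 0.0519 0.2499] F [-0.2  -0.79 -0.12] w 0.004 q6 [-0.05 -0.42  2.02 -0.    1.54  1.1 ]
shift units [ 0.0026 -0.0168  0.3597]
[[0.914, 0.407, -0.0], [0.407, -0.914, -0.0], [-0.0, 0.0, -1.0]]
```

>>> send_rows:
  increments:
    - {"dx": 0.003,"dy": -0.017,"dz": 0.1,"yaw": 0,"claw": 1}
    - {"dx": 0.003,"dy": -0.017,"dz": 0.2,"yaw": 0,"claw": 1}
    - {"dx": 0.003,"dy": -0.017,"dz": 0.3,"yaw": 0,"claw": 1}
    - {"dx": 0.003,"dy": -0.017,"dz": 0.34,"yaw": 0,"claw": 1}
    - {"dx": 0.003,"dy": -0.017,"dz": 0.36,"yaw": 0,"claw": 1}
    - {"dx": 0.003,"dy": -0.017,"dz": 0.36,"yaw": 0,"claw": 1}
    - {"dx": 0.003,"dy": -0.017,"dz": 0.36,"yaw": 0,"claw": 1}
    - {"dx": 0.003,"dy": -0.017,"dz": 0.36,"yaw": 0,"claw": 1}

```text
time: 2.85
tool_pos: [0.4354, 0.0612, 0.0714]
tool_rot: [0.0, 0.978, 0.209, 0.001]
contact_force: [0.3, -1.0, 0.5]
gripper_width: 0.001
grasp_force: 0.0
```

```bash
python3 -c "
from h import *
import cv2
go([.434,.060,.035])
t=manip.grab_frame('top')[210:290,200:300,::-1];s=manip.grab_frame('side')[170:260,240:340,::-1]
t=cv2.resize(t,(400,360));s=cv2.resize(s,(400,360))
cv2.imwrite('pics/press.png',np.hstack([t,s]))"
```

```text
2.85 [0.4354 0.0612 0.0714] F [ 0.3  -0.95  0.51] w 0.001 q6 [-0.03 -0.22  2.19  0.    1.18  1.12]
shift units [-0.0037  0.001   0.0727]
[[0.913, 0.408, 0.003], [0.408, -0.913, -0.0], [0.002, 0.001, -1.0]]
```

View pics/press.png

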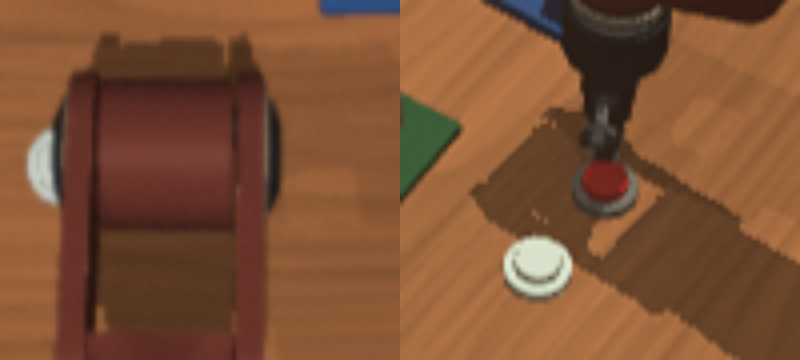

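The side view shows the shut fingertips just above the red cap. Pressing now, gently.

>>> send_rows:
  increments:
    - {"dx": -0.003,"dy": 0,"dz": 0.03,"yaw": 0,"claw": 1}
    - {"dx": -0.003,"dy": 0,"dz": 0.05,"yaw": 0,"claw": 1}
    - {"dx": -0.003,"dy": 0,"dz": 0.06,"yaw": 0,"claw": 1}
    - {"dx": -0.003,"dy": 0,"dz": 0.066,"yaw": 0,"claw": 1}
    - {"dx": -0.003,"dy": 0,"dz": 0.07,"yaw": 0,"claw": 1}
    - {"dx": -0.003,"dy": 0,"dz": 0.072,"yaw": 0,"claw": 1}
    - {"dx": -0.003,"dy": 0,"dz": 0.072,"yaw": 0,"claw": 1}
    - {"dx": -0.003,"dy": 0,"dz": 0.072,"yaw": 0,"claw": 1}

```text
time: 3.95
tool_pos: [0.4329, 0.0607, 0.0347]
tool_rot: [-0.0, 0.978, 0.209, -0.001]
contact_force: [-5.9, 0.3, 9.1]
gripper_width: -0.002
grasp_force: 3.9
```

>>> send_rows:
  increments:
    - {"dx": 0,"dy": 0,"dz": -0.05,"yaw": 0,"claw": 1}
    - {"dx": 0,"dy": 0,"dz": -0.15,"yaw": 0,"claw": 1}
    - {"dx": 0,"dy": 0,"dz": -0.25,"yaw": 0,"claw": 1}
    - {"dx": 0,"dy": 0,"dz": -0.33,"yaw": 0,"claw": 1}
    - {"dx": 0.1,"dy": -0.06,"dz": -0.33,"yaw": 0,"claw": 1}
    - {"dx": 0.2,"dy": -0.12,"dz": -0.33,"yaw": 0,"claw": 1}
    - {"dx": 0.3,"dy": -0.18,"dz": -0.33,"yaw": 0,"claw": 1}
    - {"dx": 0.4,"dy": -0.24,"dz": -0.33,"yaw": 0,"claw": 1}
    - {"dx": 0.47,"dy": -0.29,"dz": -0.33,"yaw": 0,"claw": 1}
    - {"dx": 0.51,"dy": -0.31,"dz": -0.33,"yaw": 0,"claw": 1}
    - {"dx": 0.51,"dy": -0.31,"dz": -0.33,"yaw": 0,"claw": 1}
    - {"dx": 0.51,"dy": -0.31,"dz": -0.33,"yaw": 0,"claw": 1}
    - {"dx": 0.51,"dy": -0.31,"dz": -0.33,"yaw": 0,"claw": 1}

```text
time: 5.58
tool_pos: [0.6021, 0.3055, 0.1991]
tool_rot: [0.0, 0.978, 0.208, 0.0]
contact_force: [-0.6, 0.3, 0.8]
gripper_width: 0.0
grasp_force: 0.0
```

```bash
python3 -c "
from h import *
import cv2
go([.6045,.306,.092])
s=manip.grab_frame('side')[130:270,160:310,::-1]
cv2.imwrite('pics/dark.png',cv2.resize(s,None,fx=4,fy=4,interpolation=2))"
```

```text
5.575 [0.6021 0.3055 0.1991] F [-0.56  0.34  0.77] w 0.0 q6 [ 0.36  0.2   1.54 -0.    1.4   1.51]
shift units [0.0047 0.0011 0.2142]
[[0.913, 0.408, 0.0], [0.408, -0.913, 0.0], [0.0, 0.0, -1.0]]
```

View pics/dark.png

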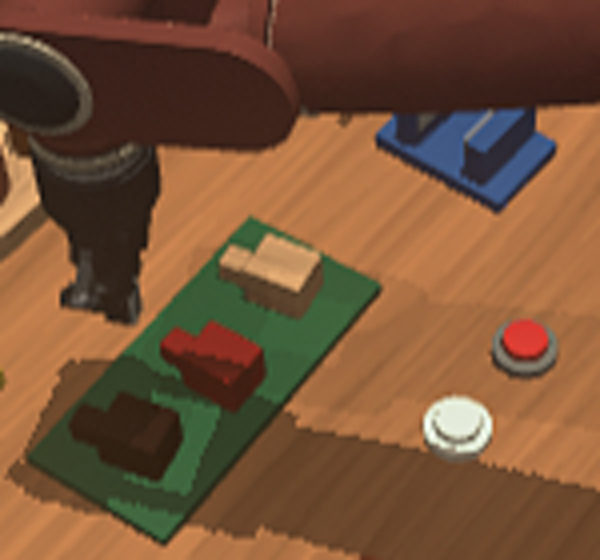

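The button is up, and the arm is above the dark blank with the others undisturbed. Descending and holding.

>>> send_rows:
  increments:
    - {"dx": 0.004,"dy": 0.001,"dz": 0.07,"yaw": 0,"claw": 1}
    - {"dx": 0.004,"dy": 0.001,"dz": 0.14,"yaw": 0,"claw": 1}
    - {"dx": 0.004,"dy": 0.001,"dz": 0.18,"yaw": 0,"claw": 1}
    - {"dx": 0.004,"dy": 0.001,"dz": 0.2,"yaw": 0,"claw": 1}
    - {"dx": 0.004,"dy": 0.001,"dz": 0.21,"yaw": 0,"claw": 1}
    - {"dx": 0.004,"dy": 0.001,"dz": 0.21,"yaw": 0,"claw": 1}
    - {"dx": 0.004,"dy": 0.001,"dz": 0.21,"yaw": 0,"claw": 1}
    - {"dx": 0.004,"dy": 0.001,"dz": 0.21,"yaw": 0,"claw": 1}

```text
time: 6.62
tool_pos: [0.6049, 0.3069, 0.095]
tool_rot: [-0.0, 0.978, 0.209, 0.001]
contact_force: [0.7, 0.7, 0.4]
gripper_width: 0.001
grasp_force: 0.0
```

```bash
python3 -c "
from h import *
import cv2
go([.6045,.306,.093])
s=manip.grab_frame('side')[150:270,160:300,::-1]
cv2.imwrite('pics/dark2.png',cv2.resize(s,None,fx=5,fy=5,interpolation=2))"
```

```text
6.625 [0.6049 0.3069 0.095 ] F [0.73 0.65 0.45] w 0.001 q6 [0.36 0.31 1.6  0.   1.24 1.51]
shift units [-0.0016  0.0013  0.004 ]
[[0.913, 0.409, 0.001], [0.409, -0.913, 0.001], [0.001, 0.0, -1.0]]
```

View pics/dark2.png

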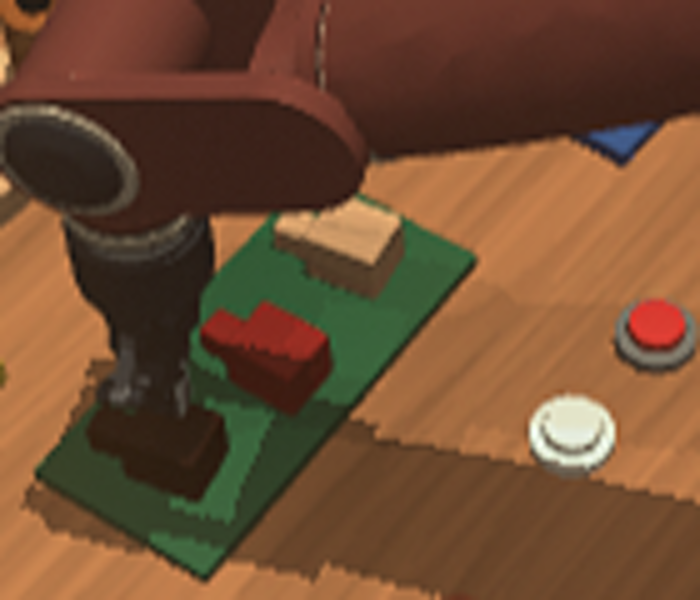

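The fingertips are over the dark block, around (155,405) in the crop, just clear of it, and the red blank is well away. Holding for more than 2 s.

>>> send_rows:
  increments:
    - {"dx": 0,"dy": 0,"dz": 0,"yaw": 0,"claw": 1}
    - {"dx": 0,"dy": 0,"dz": 0,"yaw": 0,"claw": 1}
    - {"dx": 0,"dy": 0,"dz": 0,"yaw": 0,"claw": 1}
    - {"dx": 0,"dy": 0,"dz": 0,"yaw": 0,"claw": 1}
    - {"dx": 0,"dy": 0,"dz": 0,"yaw": 0,"claw": 1}
    - {"dx": 0,"dy": 0,"dz": 0,"yaw": 0,"claw": 1}
    - {"dx": 0,"dy": 0,"dz": 0,"yaw": 0,"claw": 1}
    - {"dx": 0,"dy": 0,"dz": 0,"yaw": 0,"claw": 1}
    - {"dx": 0,"dy": 0,"dz": 0,"yaw": 0,"claw": 1}
    - {"dx": 0,"dy": 0,"dz": 0,"yaw": 0,"claw": 1}
    - {"dx": 0,"dy": 0,"dz": 0,"yaw": 0,"claw": 1}
    - {"dx": 0,"dy": 0,"dz": 0,"yaw": 0,"claw": 1}
    - {"dx": 0,"dy": 0,"dz": 0,"yaw": 0,"claw": 1}
    - {"dx": 0,"dy": 0,"dz": 0,"yaw": 0,"claw": 1}
    - {"dx": 0,"dy": 0,"dz": 0,"yaw": 0,"claw": 1}
    - {"dx": 0,"dy": 0,"dz": 0,"yaw": 0,"claw": 1}
    - {"dx": 0,"dy": 0,"dz": 0,"yaw": 0,"claw": 1}
    - {"dx": 0,"dy": 0,"dz": 0,"yaw": 0,"claw": 1}
    - {"dx": 0,"dy": 0,"dz": 0,"yaw": 0,"claw": 1}

```text
time: 9.05
tool_pos: [0.6045, 0.3067, 0.094]
tool_rot: [-0.0, 0.978, 0.209, 0.0]
contact_force: [0.1, -0.1, 0.2]
gripper_width: 0.001
grasp_force: 0.0
```

```bash
python3 -c "
from h import *
go([.594,-.087,.22])"
```

```text
9.05 [0.6045 0.3067 0.094 ] F [ 0.13 -0.1   0.22] w 0.001 q6 [0.36 0.31 1.6  0.   1.24 1.51]
shift units [-0.3407  0.7102 -0.252 ]
[[0.913, 0.409, 0.0], [0.409, -0.913, 0.0], [0.0, -0.0, -1.0]]
```

>>> send_rows:
  increments:
    - {"dx": 0,"dy": 0,"dz": -0.1,"yaw": 0,"claw": 1}
    - {"dx": 0,"dy": 0,"dz": -0.2,"yaw": 0,"claw": 1}
    - {"dx": 0,"dy": 0,"dz": -0.28,"yaw": 0,"claw": 1}
    - {"dx": 0,"dy": 0,"dz": -0.28,"yaw": 0,"claw": 1}
    - {"dx": -0.05,"dy": 0.1,"dz": -0.28,"yaw": 0,"claw": 1}
    - {"dx": -0.1,"dy": 0.2,"dz": -0.28,"yaw": 0,"claw": 1}
    - {"dx": -0.15,"dy": 0.3,"dz": -0.28,"yaw": 0,"claw": 1}
    - {"dx": -0.2,"dy": 0.4,"dz": -0.28,"yaw": 0,"claw": 1}
    - {"dx": -0.25,"dy": 0.5,"dz": -0.28,"yaw": 0,"claw": 1}
    - {"dx": -0.29,"dy": 0.6,"dz": -0.28,"yaw": 0,"claw": 1}
    - {"dx": -0.32,"dy": 0.67,"dz": -0.28,"yaw": 0,"claw": 1}
    - {"dx": -0.34,"dy": 0.71,"dz": -0.28,"yaw": 0,"claw": 1}
    - {"dx": -0.34,"dy": 0.71,"dz": -0.28,"yaw": 0,"claw": 1}
    - {"dx": -0.34,"dy": 0.71,"dz": -0.28,"yaw": 0,"claw": 1}
    - {"dx": -0.34,"dy": 0.71,"dz": -0.28,"yaw": 0,"claw": 1}

```text
time: 10.92
tool_pos: [0.5944, -0.0855, 0.2339]
tool_rot: [-0.0, 0.978, 0.21, -0.0]
contact_force: [-0.2, -0.3, 0.6]
gripper_width: 0.003
grasp_force: 0.0
```

```bash
python3 -c "
from h import *
go([.594,-.087,.101])"
```

```text
10.925 [ 0.5944 -0.0855  0.2339] F [-0.24 -0.27  0.63] w 0.003 q6 [-0.27  0.01  1.69  0.    1.45  0.88]
shift units [-0.0019  0.0026  0.2658]
[[0.912, 0.41, -0.0], [0.41, -0.912, 0.0], [0.0, -0.0, -1.0]]
```

>>> send_rows:
  increments:
    - {"dx": -0.002,"dy": 0.002,"dz": 0.1,"yaw": 0,"claw": 1}
    - {"dx": -0.002,"dy": 0.002,"dz": 0.18,"yaw": 0,"claw": 1}
    - {"dx": -0.002,"dy": 0.002,"dz": 0.23,"yaw": 0,"claw": 1}
    - {"dx": -0.002,"dy": 0.002,"dz": 0.25,"yaw": 0,"claw": 1}
    - {"dx": -0.002,"dy": 0.002,"dz": 0.264,"yaw": 0,"claw": 1}
    - {"dx": -0.002,"dy": 0.002,"dz": 0.264,"yaw": 0,"claw": 1}
    - {"dx": -0.002,"dy": 0.002,"dz": 0.264,"yaw": 0,"claw": 1}
    - {"dx": -0.002,"dy": 0.002,"dz": 0.264,"yaw": 0,"claw": 1}

```text
time: 11.92
tool_pos: [0.5944, -0.0883, 0.1031]
tool_rot: [0.0, 0.978, 0.209, 0.001]
contact_force: [-0.1, -0.4, 0.9]
gripper_width: -0.004
grasp_force: 0.0
```

>>> send_rows:
  increments:
    - {"dx": 0,"dy": 0,"dz": 0,"yaw": 0,"claw": 1}
    - {"dx": 0,"dy": 0,"dz": 0,"yaw": 0,"claw": 1}
    - {"dx": 0,"dy": 0,"dz": 0,"yaw": 0,"claw": 1}
    - {"dx": 0,"dy": 0,"dz": 0,"yaw": 0,"claw": 1}
    - {"dx": 0,"dy": 0,"dz": 0,"yaw": 0,"claw": 1}
    - {"dx": 0,"dy": 0,"dz": 0,"yaw": 0,"claw": 1}
    - {"dx": 0,"dy": 0,"dz": 0,"yaw": 0,"claw": 1}
    - {"dx": 0,"dy": 0,"dz": 0,"yaw": 0,"claw": 1}
    - {"dx": 0,"dy": 0,"dz": 0,"yaw": 0,"claw": 1}
    - {"dx": 0,"dy": 0,"dz": 0,"yaw": 0,"claw": 1}
    - {"dx": 0,"dy": 0,"dz": 0,"yaw": 0,"claw": 1}
    - {"dx": 0,"dy": 0,"dz": 0,"yaw": 0,"claw": 1}
    - {"dx": 0,"dy": 0,"dz": 0,"yaw": 0,"claw": 1}
    - {"dx": 0,"dy": 0,"dz": 0,"yaw": 0,"claw": 1}
    - {"dx": 0,"dy": 0,"dz": 0,"yaw": 0,"claw": 1}
    - {"dx": 0,"dy": 0,"dz": 0,"yaw": 0,"claw": 1}
    - {"dx": 0,"dy": 0,"dz": 0,"yaw": 0,"claw": 1}
    - {"dx": 0,"dy": 0,"dz": 0,"yaw": 0,"claw": 1}
    - {"dx": 0,"dy": 0,"dz": 0,"yaw": 0,"claw": 1}

```text
time: 14.3
tool_pos: [0.5938, -0.0881, 0.102]
tool_rot: [-0.0, 0.978, 0.209, -0.0]
contact_force: [0.1, 0.7, -0.0]
gripper_width: 0.004
grasp_force: 0.0
```

```bash
python3 -c "
from h import *
import cv2
go([.594,-.087,.101])
s=manip.grab_frame('side')[100:260,160:360,::-1]
cv2.imwrite('pics/vice.png',cv2.resize(s,None,fx=3.7,fy=3.7,interpolation=2))"
```

```text
14.3 [ 0.5938 -0.0881  0.102 ] F [ 0.15  0.69 -0.03] w 0.004 q6 [-0.27  0.13  1.79  0.    1.22  0.88]
shift units [ 0.0013 -0.0018  0.002 ]
[[0.913, 0.409, -0.0], [0.409, -0.913, 0.0], [-0.0, -0.0, -1.0]]
```

View pics/vice.png

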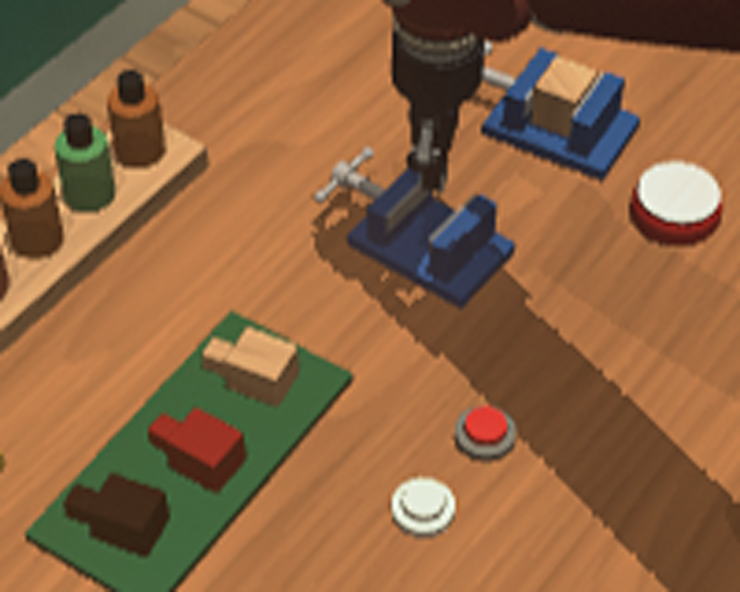

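The fingers point down at the empty vice with tips at about (432,190), above the gap at (432,210). The button is up and the blanks are where they were.

```bash
python3 -c "
from plant import manip
print(manip.job_done())"
```

```text
the job is handed in; nothing more can be done
None
```

I pressed the red button down and released it, pointed at the dark blank and then at the empty vice for over two seconds each, and handed the job in at about 14 s of the allowed 51 s, still pointing at the vice. No verdict came back, but I saw no sign of a touch or of anything moved.

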